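Set the hotplate's child-safe knob

ROBOT

A 6-joint arm with a two-finger parallel gripper is mounted at the origin on a cart in front of the work surface, level with it; the furniture and walls round the work are solid. World frame = base frame: x ahead of the robot, y to its left, z up, the work surface at z = 0. Lengths are in m, angles in rad, forces in N, time in s.
With the tool pointing down it reaches from about 0.375 to 0.9 m from the base axis. Payload 3.1 kg.
Tool frame: the origin (TCP) lies on the centre line of the jaws, within the pads' length; the fingertips stand ahead of it and the grasp point (between the pads) lies 3 mm ahead of it (robot.tip_reach is the z of the fingertips in the tool frame, in m); z points along the fingers, y is the line along which they close (so a half turn about z gives the same grasp; the last joint's range is limited). The gripper opens to 87 mm and grips with 3 to 60 N. Pads are 19 mm wide; open, the fingers measure 117 mm over their backs; the gripper's body (75 mm by 190 mm) begins 51 mm behind the grasp point.
Start: joints at [0.947, 0.527, 1.433, -0, 1.181, -0.178], TCP at [0.269, 0.564, 0.245] pointing down, gripper open.
Joint ranges: [-3.08, 3.08], [-0.75, 2.2], [0.22, 2.44], [-1.43, 4.57], [0, 2.65], [-2.85, 2.85]. Speed limits (rad/s): [2.79, 2.79, 3.14, 3.14, 3.14, 3.14].

INTERFACE

Orientations are given as a unit quaternion [x, y, z, w].
In Python, from rig import sensors, eyes, ticket, robot gives the robot as it stands.
- The arm moves only by the tool drive_tool, never from a script. Its argument "deltas" is a list that holds one entry, the list of rows, each a list of 6 numbers: the shift along the tool's x, y, z in mm, then the turn, a rotation vector about the tool's x, y, z in rad. A call has 1 to 8 rows; each row shifts and turns the commanded pose from where the row before left it, along the tool's axes as they then stand; what a row does not reach is not made up. A row lasts 1/12 s, in which the tool goes at most 41.7 mm and 7.16 degrees, less where a joint would pass 70% of its speed; a pose out of reach is approached as far as the arm can. A call is refused whole if a number of a shift passes 41.7 or a number of a turn 0.125, either way. A call with a gripper value outside its range is refused whole. "gripper" is the opening in per cent of the stroke, from 0 (shut) to 100 (fully open), set as the call begins (left out, the last holds). The fingers move at their own pace and stop on an object; "squeeze" is the grip in N (left out, the last holds). Time passes only in rows, so rows that do not move let the fingers close. It gives the time, the measured TCP pose, the force, the opening and the grip force at its end, in the units of the state.
- sensors.get_obs(): the state, without advancing time (a new reading comes with each control period).
- eyes.camera(name): name is "scene" or "top"; returns a dict with "img" (420x560x3 uint8, red, green, blue), "fov_y" (degrees; the focal length in pixels is half the picture's height over the tangent of half this angle, whatever the lens; pixels are square), "cx", "cy" (the principal point, pixels), "xyz" and "attitude" of the camera in the world. Camera axes: x right, y up, looking along -z (the intrinsics and any distortion apply to the point x, -y, -z); pixel columns grow to the right and rows downward; lengths in m; the calibration is good to about 2 mm. A picture is of the moment at which its call begins. There is no depth.
- ticket.hand_in(): hands the job in; it is judged then, once.
The state is a dict: "time": time; "q": joint angles; "joint_velocities": joint speeds; "joint_torque": joint torques, N m; "position": TCP position; "tool_rot": TCP orientation; "ft_force": force on the tool from outside, world axes, zero at the start; "moment": the same for the moment, N m; "grip_width": finger opening in m; "grip_force": force on a finger pad.
Only numpy, scipy, OpenCV 4.12 (cv2) and the standard library are available. Lean on these libraries where they do the work, as an engineer would, in place of code of your own. Each camera call takes 0.05 s, during which the arm holds its last target. There are 200 camera calls.

TASK

Switch on the hotplate under the pan: pull its child-safe knob up out of its off slot, turn it clockwise to the dark tapered band, and push it back down until it is fully home in the notch that is hidden somewhere along that band. Feel for the notch with a light touch, never forcing the lock, then let go of the knob; leave the pan and the things round the hotplate where they are.

Things in the scene. Friction and masses are not known exactly. Their poses are not given: they have to be found in the camera images.
- hotplate: A portable white one-plate electric hotplate, 300 (x, depth) x 240 (y) x 55 mm high, fixed. Origin: centre of its underside, on the worktop. Its x axis points from its knob side (nearest the robot) to its round dark cooking plate, on which a steel pan stands; z up. The flat deck is at 55 mm height.
- knob_axis (a point): The point on the deck (55 mm above the worktop) where the knob's upright axis meets it, 100 mm in front of the hotplate's centre. Same axes as the hotplate. Does not move with the knob.
- pointer (a point): The pointer end of the knob's grip bar, 23.5 mm from the axis, at the height of knob_grip; it turns and lifts with the knob.
- band_mid (a point): Middle of a dark raised tapered band (an arc, wider at its clockwise end) on the flat aluminium ring, 96 mm across and 2 mm high, round the knob. This point is 38.5 mm from the knob's axis, 3.5 mm above the deck; the band reaches 0.28 rad either side of it, seen from the axis. The ring cannot be turned by hand. Different place every time: 1.07 to 1.15 rad clockwise of off.
- turn (a joint): Angle of the knob about its upright axis, rad: 0 with the pointer along the hotplate's +x axis (at the short black off mark), growing CLOCKWISE seen from above; travel -0.25 to 1.9, about 0.05 N m of friction. At the start the knob is home in the off slot, which locks it within about 0.05 rad of 0.
- lift (a joint): How far the knob is pulled out (up), m: 0 fully home, 0.018 fully out (hard stop). Friction of about 4 N holds it at any height; no spring. It turns freely above 0.013. Pushed down along the band anywhere but at the notch, it stops at 0.010 to 0.012 (gives 1 mm per 10 N): then lift a little, turn a little further and press lightly again, until it drops in.
- pin: Steel locking pin, 8 mm, round-ended, under the knob, hidden inside the hotplate 45 mm from the axis on the pointer's side; it moves with the knob. It stands in the off slot, 12 mm deep. The one other place it enters is a hidden notch along the band, anywhere within 0.28 rad of band_mid (different every time), with about 0.04 rad of play either way. The lock bears 30 N.
- pan: A small steel pan, 130 mm across and 55 mm high, with a loop handle at its left and right, standing on the cooking plate; origin at the centre of its underside. Leave it alone.
- knob_grip (a point): Where to grip the black knob: on its axis, 30 mm above the deck while the knob is home. Its upright grip bar is 46 mm long (along this point's x axis, which points to the pointer end with the white line) and 12 mm wide (along y); it ends 12 mm above this point, and 21 mm below this point it stands on a round skirt 54 mm across. Turns and lifts with the knob.
- salt_shaker: A salt shaker, 44 x 44 x 90 mm, standing on the worktop beside the hotplate; origin at the centre of its underside. Leave it alone.
- tin_2: A food tin, 57 x 57 x 72 mm, standing on the worktop beside the hotplate; origin at the centre of its underside. Leave it alone.
- pepper_mill: A wooden pepper mill, 58 x 58 x 170 mm, standing on the worktop beside the hotplate; origin at the centre of its underside. Leave it alone.
- bean_tin: A low food tin, 75 x 75 x 58 mm, standing on the worktop beside the hotplate; origin at the centre of its underside. Leave it alone.
- mug_3: A white mug, 79 x 109 x 89 over its handle mm, standing on the worktop beside the hotplate; origin at the centre of its underside. Leave it alone.
- spice_jar_12: A spice jar, 45 x 45 x 100 mm, standing on the worktop beside the hotplate; origin at the centre of its underside. Leave it alone.

How it is judged:
By the outcome, as a careful person would: the job done as asked, in the order asked, and still so for the second after the job is handed in, with the robot touching nothing.
It also fails if it takes over 51 s, if anything falls off the work surface, if the arm or the gripper's body presses on something with over 40 N, if the wrist force passes 120 N, or if a joint passes its speed limit or range.

## Working session

There is one attempt and no reset: what is moved stays moved. The work goes in short steps, Python scripts to look and compute and a tool call to move; the robot and the scene stay as the last step left them, time stands still between calls to the robot, and variables do not carry over. Pictures are saved under pics/ and viewed, at most 10 in all, crops included, and the job is handed in when it is done.

Besides the shell and the picture viewer there is one more tool, called after "Call:" by a JSON object that holds its "name" and its "arguments", one argument or row to a line. drive_tool: Moves the arm, as the interface text tells. Its arguments: {"type":"object","properties":{"deltas":{"type":"array"},"gripper":{"type":"number"},"squeeze":{"type":"number"}},"required":["deltas"]}

```bash
mkdir -p pics
python3 - <<'E'
from rig import sensors, eyes, robot
import cv2
for n in ("scene","top"):
    c=eyes.camera(n); cv2.imwrite(f"pics/{n}0.png",c["img"][:,:,::-1])
    print(n,{k:v for k,v in c.items() if k!="img"})
o=sensors.get_obs(); print(o); print(robot.tip_reach,[a for a in dir(robot) if a[0]!='_'])
E
```

```text
scene {'fov_y': 53.269417048518214, 'cx': 273.4396730082003, 'cy': 210.21067780893114, 'xyz': array([ 0.11434677, -0.76490593,  0.53850519]), 'attitude': array([ 0.50263879, -0.12977435, -0.19518293,  0.83211567])}
top {'fov_y': 42.71507700845316, 'cx': 283.97383574924027, 'cy': 214.4158505187767, 'xyz': array([0.32679017, 0.0205026 , 1.6482557 ]), 'attitude': array([ 0.04743175, -0.04687768, -0.69518468,  0.71573108])}
{'time': 0.1, 'q': array([ 9.46476572e-01,  5.28397683e-01,  1.43376341e+00, -2.07329185e-05,
        1.18138146e+00, -1.78492321e-01]), 'joint_velocities': array([-0.00056882, -0.00172146, -0.00190331,  0.0006749 ,  0.00132556,
       -0.00142698]), 'joint_torque': array([-6.18606555e-04, -4.40984416e+01, -1.77150357e+01,  6.35360274e-02,
        5.34207956e-02, -5.12910367e-05]), 'position': array([0.26911581, 0.56342   , 0.24365782]), 'tool_rot': array([ 2.21068229e-01,  9.75257857e-01, -9.01199459e-04, -3.72101232e-04]), 'ft_force': array([-0.27968978,  0.03237657,  0.19643586]), 'moment': array([-0.00654574,  0.01680585, -0.01198018]), 'grip_force': 0.0, 'grip_width': 0.08729252214649659}
0.022 ['Unreachable', 'tip_reach']
```

View pics/top0.png

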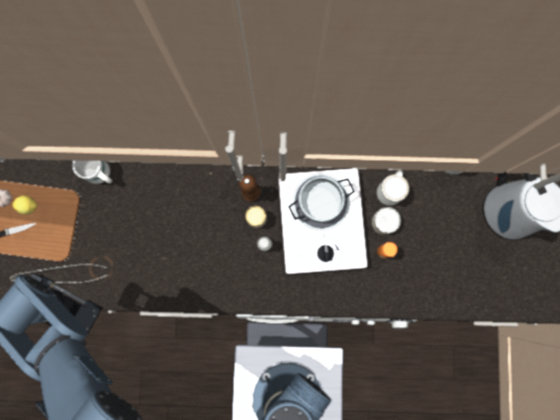

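View pics/scene0.png

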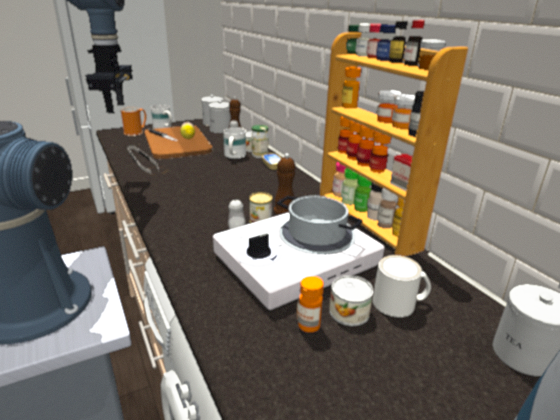

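The top view shows the white hotplate at cols 280–366, rows 170–273, with the knob at about (326,254) and the band right of it at (337,247). The scene view shows the knob at about (259,246), the shaker and tin on the hotplate's left, and the jar, tin and mug on its right.

```bash
cat > h.py <<'E'
import numpy as np, cv2
from scipy.spatial.transform import Rotation as R
def ray(c,u,v):
    f=c["img"].shape[0]/2/np.tan(np.radians(c["fov_y"])/2)
    d=np.array([(u-c["cx"])/f,-(v-c["cy"])/f,-1.])
    return R.from_quat(c["attitude"]).apply(d)
def onplane(c,u,v,z):
    d=ray(c,u,v); return c["xyz"]+d*(z-c["xyz"][2])/d[2]
def proj(c,p):
    f=c["img"].shape[0]/2/np.tan(np.radians(c["fov_y"])/2)
    q=R.from_quat(c["attitude"]).inv().apply(np.array(p)-c["xyz"])
    return np.array([c["cx"]+f*q[0]/-q[2], c["cy"]-f*q[1]/-q[2]])
E
python3 - <<'E'
from h import *; from rig import eyes
c=eyes.camera("top"); s=eyes.camera("scene")
hsv=cv2.cvtColor(c["img"],cv2.COLOR_RGB2HSV)
m=((hsv[...,2]>170)&(hsv[...,1]<40)).astype(np.uint8)
m[:, :270]=0; m[:,372:]=0; m[:160]=0; m[285:]=0
m=cv2.morphologyEx(m,cv2.MORPH_OPEN,np.ones((3,3)))
n,l,st,_=cv2.connectedComponentsWithStats(m); i=1+st[1:,4].argmax()
cn=max(cv2.findContours((l==i).astype(np.uint8),cv2.RETR_EXTERNAL,cv2.CHAIN_APPROX_NONE)[0],key=cv2.contourArea)
b=cv2.boxPoints(cv2.minAreaRect(cn)); P=np.array([onplane(c,*p,.055) for p in b])
print(b,P,np.linalg.norm(P-np.roll(P,-1,0),axis=1),P.mean(0))
k=((hsv[...,2]<70)).astype(np.uint8); k[:240]=0;k[268:]=0;k[:,:312]=0;k[:,345:]=0
n,l,st,ce=cv2.connectedComponentsWithStats(k); print(st[1:],ce[1:])
for q in ce[1:]: print(onplane(c,*q,.06))
a=cv2.resize(c["img"][232:274,302:352],None,fx=12,fy=12,interpolation=cv2.INTER_CUBIC)
bb=cv2.resize(s["img"][222:277,225:295],None,fx=9,fy=9,interpolation=cv2.INTER_CUBIC)
H=max(a.shape[0],bb.shape[0]); 
cv2.imwrite("pics/a1.png",a[:,:,::-1]);cv2.imwrite("pics/b1.png",bb[:,:,::-1])
E
```

```text
[[277.81766 173.62938]
 [359.0294  167.38231]
 [366.71762 267.32935]
 [285.5059  273.57642]] [[ 0.66453563  0.04709842  0.055     ]
 [ 0.69102449 -0.19823791  0.055     ]
 [ 0.39012694 -0.22409992  0.055     ]
 [ 0.36480534  0.01524341  0.055     ]] [0.24676218 0.30200692 0.24067907 0.30141829] [ 0.5276231 -0.089999   0.055    ]
[[319 247  14  14 135]] [[325.34074074 253.91851852]]
[ 0.4258425  -0.10075183  0.06      ]
```

View pics/a1.png

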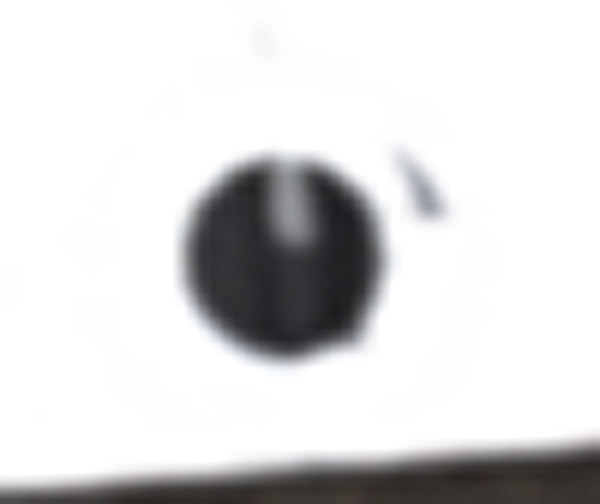

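View pics/b1.png

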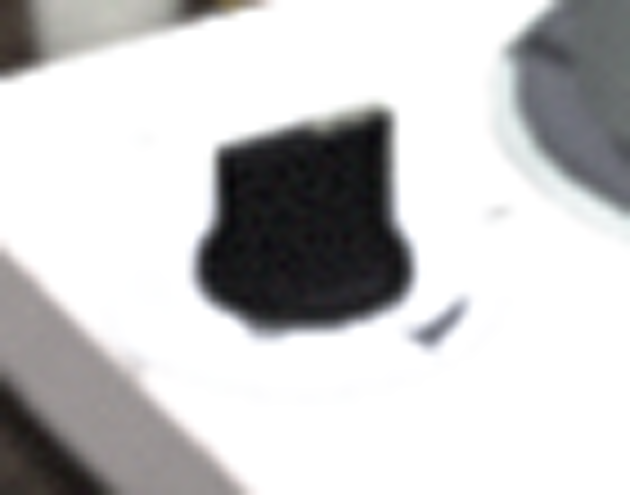

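The top crop shows the round skirt with the white pointer line pointing up and the band to its right. The scene crop shows the grip bar's top edge running from (218,150) to (388,105) in crop pixels. I'll cross-check the knob axis using both views.

```bash
cat >> h.py <<'E'
def togo(pos,yaw_y):
    "from measured pose to TCP pos, tool down, tool y axis at world angle yaw_y"
    from rig import sensors
    o=sensors.get_obs(); T=R.from_quat(o["tool_rot"])
    y=np.array([np.cos(yaw_y),np.sin(yaw_y),0]);z=np.array([0,0,-1.]);x=np.cross(y,z)
    G=R.from_matrix(np.c_[x,y,z])
    print("t",round(o["time"],2),"pos",o["position"].round(4),"shift mm",(T.inv().apply(np.array(pos)-o["position"])*1e3).round(1),"rot",(T.inv()*G).as_rotvec().round(4),"F",o["ft_force"].round(1),"w",round(o["grip_width"],4),"gf",o["grip_force"], "q",o["q"].round(2))
E
python3 - <<'E'
from h import *; from rig import eyes
c=eyes.camera("top"); s=eyes.camera("scene")
A=onplane(s,249.2,238.7,.097);B=onplane(s,268.1,233.7,.097)
d=(B-A)[:2]; print("bar edge",A,B,np.linalg.norm(d),np.arctan2(d[1],d[0]), "axis",(A+B)[:2]/2+6e-3*np.array([-d[1],d[0]])/np.linalg.norm(d))
# top: pointer line start / off mark / skirt circle
for n,u,v,z in [("skirt",302+283/12,232+257/12,.062),("off mark",302+264/12,232+40/12,.057),("white tip",302+287/12,232+160/12,.097),("white in",302+293/12,232+240/12,.097),("band wide",302+432/12,232+213/12,.0585),("band thin",302+402/12,232+155/12,.0585)]: print(n,onplane(c,u,v,z))
for n,u,v in [("band wide",225+427/9,222+340/9),("band thin",225+465/9,222+303/9),("off",225+498/9,222+211/9)]: print(n,onplane(s,u,v,.0585))
hsv=cv2.cvtColor(c["img"],cv2.COLOR_RGB2HSV)
print("pan c",onplane(c,322,202,.12)); 
togo([.427,-.1,.245],1.67); togo([.45,.2,.245],1.67)
E
```

```text
bar edge [ 0.40790683 -0.10270487  0.097     ] [ 0.45121998 -0.10125857  0.097     ] 0.04333728562125474 0.03337934264936694 axis [ 0.42936317 -0.09598506]
skirt [ 0.42721846 -0.10128716  0.062     ]
off mark [ 0.48113654 -0.09595632  0.057     ]
white tip [ 0.4483902  -0.09912607  0.097     ]
white in [ 0.42915981 -0.10092891  0.097     ]
band wide [ 0.43935796 -0.13810662  0.0585    ]
band thin [ 0.45347242 -0.13047306  0.0585    ]
band wide [ 0.44254856 -0.13965406  0.0585    ]
band thin [ 0.45717299 -0.13007113  0.0585    ]
off [ 0.48239641 -0.098597    0.0585    ]
pan c [ 0.57121875 -0.08374324  0.12      ]
t 0.3 pos [0.2693 0.5637 0.2442] shift mm [-4.285e+02 -5.309e+02 -5.000e-01] rot [-7.00e-04 -3.00e-04 -5.45e-01] F [0.1 0.4 0.2] w 0.0869 gf 0.0 q [ 0.95  0.53  1.43 -0.    1.18 -0.18]
t 0.3 pos [0.2693 0.5637 0.2442] shift mm [-319.9 -250.3   -0.7] rot [-7.00e-04 -3.00e-04 -5.45e-01] F [0.1 0.4 0.2] w 0.0869 gf 0.0 q [ 0.95  0.53  1.43 -0.    1.18 -0.18]
```

Call:
{"name": "drive_tool", "arguments": {
  "deltas": [
    [[-25,-19.5,0,0,0,0],[-25,-19.5,0,0,0,0],[-25,-19.5,0,0,0,0],[-25,-19.5,0,0,0,0],[-25,-19.5,0,0,0,0],[-25,-19.5,0,0,0,0],[-25,-19.5,0,0,0,0],[-25,-19.5,0,0,0,0]]
  ],
  "gripper": 60
}}

```text
time: 0.97
position: [0.3831, 0.3356, 0.2447]
tool_rot: [0.221, 0.975, 0.0, 0.0]
ft_force: [0.5, -0.4, -0.4]
grip_width: 0.0529
grip_force: 0.0
```

Call:
{"name": "drive_tool", "arguments": {
  "deltas": [
    [[-25,-19.5,0,0,0,0],[-25,-19.5,0,0,0,0],[-25,-19.5,0,0,0,0],[-25,-19.5,0,0,0,0],[-20,-16,0,0,0,0],[-12,-28,0,0,0,0],[-12,-28,0,0,0,0],[-12,-28,0,0,0,0]]
  ]
}}

```text
time: 1.63
position: [0.4467, 0.1077, 0.2446]
tool_rot: [0.221, 0.975, 0.0, 0.0]
ft_force: [1.0, -0.1, 0.0]
grip_width: 0.0525
grip_force: 0.0
```

Call:
{"name": "drive_tool", "arguments": {
  "deltas": [
    [[-11,-28,0,0,0,0],[-11,-28,0,0,0,0],[-11,-28,0,0,0,0],[-11,-28,0,0,0,0],[-11,-28,0,0,0,0],[-11,-28,0,0,0,0],[-8,-28,0,0,0,0],[0,0,0,0,0,0]]
  ]
}}

```text
time: 2.3
position: [0.4295, -0.1044, 0.2449]
tool_rot: [0.223, 0.975, -0.001, 0.001]
ft_force: [-0.0, -0.0, -0.5]
grip_width: 0.0521
grip_force: 0.0
```

Call:
{"name": "drive_tool", "arguments": {
  "deltas": [
    [[0,0,0,0,0,-0.11],[0,0,0,0,0,-0.11],[0,0,0,0,0,-0.11],[0,0,0,0,0,-0.11],[0,0,0,0,0,-0.105],[0,0,0,0,0,0]]
  ]
}}

```text
time: 2.8
position: [0.4289, -0.0991, 0.2446]
tool_rot: [-0.051, 0.999, 0.0, 0.0]
ft_force: [-0.3, -0.7, 0.2]
grip_width: 0.0521
grip_force: 0.0
```

Run:
```python
from h import *; togo([.4275,-.1,.13],1.67)
```

```text
t 2.8 pos [ 0.4289 -0.0991  0.2446] shift mm [  1.5  -0.8 114.6] rot [0.0002 0.0001 0.0021] F [-0.3 -0.7  0.2] w 0.0521 gf 0.0 q [-0.48  0.28  1.88  0.    0.99 -2.15]
```

Call:
{"name": "drive_tool", "arguments": {
  "deltas": [
    [[1.5,-1,25,0,0,0],[0,0,30,0,0,0],[0,0,30,0,0,0],[0,0,25,0,0,0],[0,0,4,0,0,0],[0,0,0,0,0,0]]
  ]
}}

```text
time: 3.3
position: [0.4266, -0.1001, 0.1295]
tool_rot: [-0.049, 0.999, 0.001, -0.002]
ft_force: [-0.9, 0.6, 0.5]
grip_width: 0.0523
grip_force: 0.0
```

Run:
```python
from h import *; from rig import eyes
togo([.4275,-.1,.09],1.67)
s=eyes.camera("scene")
bb=cv2.resize(s["img"][190:280,210:310],None,fx=6,fy=6,interpolation=cv2.INTER_CUBIC)
cv2.imwrite("pics/b2.png",bb[:,:,::-1])
```

```text
t 3.3 pos [ 0.4266 -0.1001  0.1295] shift mm [-1.  -0.1 39.5] rot [ 0.0024 -0.0034 -0.0016] F [-0.9  0.6  0.5] w 0.0523 gf 0.0 q [-0.49  0.49  2.    0.    0.66 -2.16]
```

View pics/b2.png

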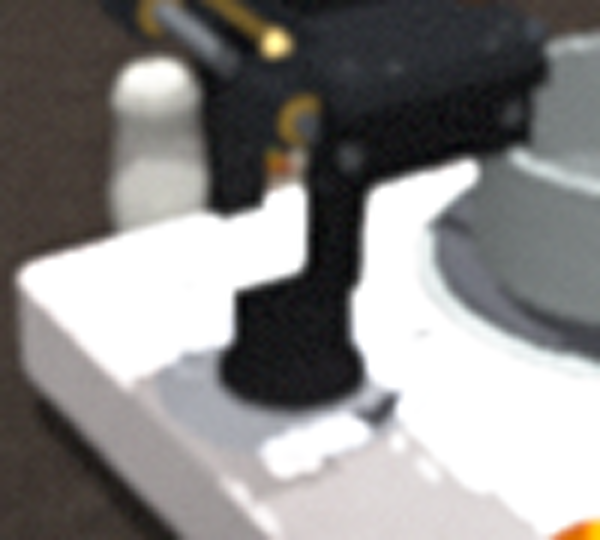

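The crop shows the fingers straddling the bar, with the bar at cols 235–355 and the near finger at cols 310–365. The skirt is clear of both. Descending and gripping.

Call:
{"name": "drive_tool", "arguments": {
  "deltas": [
    [[-1,0,15,0,0,0],[0,0,12,0,0,0],[0,0,8,0,0,0],[0,0,3,0,0,0],[0,0,0,0,0,0]]
  ]
}}

```text
time: 3.77
position: [0.4289, -0.1009, 0.093]
tool_rot: [-0.049, 0.999, -0.0, 0.0]
ft_force: [0.1, -0.1, -0.6]
grip_width: 0.0521
grip_force: 0.0
```

Call:
{"name": "drive_tool", "arguments": {
  "deltas": [
    [[0,0,0,0,0,0],[0,0,0,0,0,0],[0,0,0,0,0,0],[0,0,0,0,0,0],[0,0,0,0,0,0],[0,0,0,0,0,0]]
  ],
  "gripper": 0,
  "squeeze": 30
}}

```text
time: 4.27
position: [0.4286, -0.1008, 0.0927]
tool_rot: [-0.05, 0.999, -0.0, 0.0]
ft_force: [-0.4, 0.8, 0.6]
grip_width: 0.02
grip_force: 0.0
```

Run:
```python
from h import *; togo([.4275,-.1,.106],1.67)
from rig import sensors; print(sensors.get_obs()["moment"])
```

```text
t 4.27 pos [ 0.4286 -0.1008  0.0927] shift mm [  1.    0.9 -13.3] rot [-0.0002  0.0003 -0.0001] F [-0.4  0.8  0.6] w 0.02 gf 0.0 q [-0.49  0.57  2.02 -0.    0.55 -2.16]
[0.03211506 0.00419239 0.03588898]
```

Call:
{"name": "drive_tool", "arguments": {
  "deltas": [
    [[0,0,1,0,0,0],[0,0,0,0,0,0],[0,0,0,0,0,0],[0,0,0,0,0,0]]
  ]
}}

```text
time: 4.6
position: [0.4284, -0.1, 0.0915]
tool_rot: [-0.049, 0.999, 0.001, -0.0]
ft_force: [1.7, 5.3, 1.4]
grip_width: 0.0115
grip_force: 30.0
```

Run:
```python
from h import *; togo([.4275,-.1,.106],1.67)
from rig import sensors; print(sensors.get_obs()["moment"])
```

```text
t 4.6 pos [ 0.4284 -0.1     0.0915] shift mm [  0.9   0.1 -14.5] rot [ 0.0011 -0.0002 -0.0007] F [1.7 5.3 1.4] w 0.0115 gf 30.00002740183845 q [-0.49  0.57  2.02  0.    0.55 -2.16]
[ 0.98269386 -0.28810588 -0.01758416]
```

Call:
{"name": "drive_tool", "arguments": {
  "deltas": [
    [[0,0.8,-3,0,0,0],[0,0,-4,0,0,0],[0,0,-4,0,0,0],[0,0,-4,0,0,0],[0,0,-0.8,0,0,0],[0,0,0,0,0,0]]
  ]
}}

```text
time: 5.1
position: [0.4284, -0.0999, 0.1079]
tool_rot: [-0.05, 0.999, -0.0, 0.0]
ft_force: [1.2, 2.3, 2.1]
grip_width: 0.0117
grip_force: 30.0
```

Run:
```python
from h import *; togo([.4275,-.1,.107],1.67)
from rig import sensors; print(sensors.get_obs()["moment"])
```

```text
t 5.1 pos [ 0.4284 -0.0999  0.1079] shift mm [0.9 0.  0.9] rot [-0.0002  0.0003 -0.0001] F [1.2 2.3 2.1] w 0.0117 gf 30.00043344916776 q [-0.48  0.54  2.01  0.    0.59 -2.15]
[ 0.49603366 -0.08059909 -0.03692108]
```

Call:
{"name": "drive_tool", "arguments": {
  "deltas": [
    [[0,0,0.3,0,0,0.08],[0,0,0,0,0,0.12],[0,0,0,0,0,0.12],[0,0,0,0,0,0.12]]
  ]
}}

```text
time: 5.43
position: [0.4284, -0.0993, 0.1076]
tool_rot: [0.173, 0.985, 0.0, 0.0]
ft_force: [2.1, 5.4, 3.7]
grip_width: 0.0116
grip_force: 30.0
```

Run:
```python
from h import *; togo([.428,-.1,.107],1.67)
from rig import sensors; print(sensors.get_obs()["moment"])
```

```text
t 5.43 pos [ 0.4284 -0.0993  0.1076] shift mm [ 0.2 -0.8  0.6] rot [ 9.000e-04  4.000e-04 -4.465e-01] F [2.1 5.4 3.7] w 0.0116 gf 29.99435740057379 q [-0.48  0.54  2.01  0.    0.59 -1.71]
[ 1.16215608 -0.37191156  0.1048036 ]
```

Call:
{"name": "drive_tool", "arguments": {
  "deltas": [
    [[0,0.5,0,0,0,0.12],[0,0,0,0,0,0.12],[0,0,0,0,0,0.12],[0,0,0,0,0,0.025],[0,0,0,0,0,0]]
  ]
}}

```text
time: 5.85
position: [0.4288, -0.0988, 0.1076]
tool_rot: [0.356, 0.935, 0.001, 0.0]
ft_force: [2.5, 6.4, 2.6]
grip_width: 0.0117
grip_force: 30.0
```

Call:
{"name": "drive_tool", "arguments": {
  "deltas": [
    [[0,0,1.5,0,0,0],[0,0,1.5,0,0,0],[0,0,1,0,0,0],[0,0,1,0,0,0],[0,0,0,0,0,0]]
  ]
}}

```text
time: 6.27
position: [0.4287, -0.0987, 0.1027]
tool_rot: [0.355, 0.935, 0.001, 0.0]
ft_force: [2.0, 6.0, 4.0]
grip_width: 0.0116
grip_force: 30.0
```

Run:
```python
from h import *; togo([.428,-.1,.107],1.67)
from rig import sensors; print(sensors.get_obs()["moment"])
```

```text
t 6.27 pos [ 0.4287 -0.0987  0.1027] shift mm [-0.3 -1.4 -4.3] rot [ 1.200e-03  4.000e-04 -8.259e-01] F [2. 6. 4.] w 0.0116 gf 30.000331315677613 q [-0.48  0.55  2.01  0.    0.58 -1.33]
[ 1.01567655 -0.44462663 -0.05736443]
```

Call:
{"name": "drive_tool", "arguments": {
  "deltas": [
    [[0.4,0.5,1,0,0,0],[0,0,0.7,0,0,0],[0,0,0,0,0,0]]
  ]
}}

```text
time: 6.52
position: [0.4286, -0.0985, 0.1018]
tool_rot: [0.355, 0.935, 0.0, 0.001]
ft_force: [-0.3, 4.7, 12.5]
grip_width: 0.0118
grip_force: 30.0
```

Call:
{"name": "drive_tool", "arguments": {
  "deltas": [
    [[0,0,-2,0,0,0],[0,0,-2,0,0,0],[0,0,0,0,0,0.06],[0,0,0,0,0,0],[0,0,2,0,0,0],[0,0,2,0,0,0],[0,0,0,0,0,0]]
  ]
}}

```text
time: 7.1
position: [0.4287, -0.0985, 0.1011]
tool_rot: [0.382, 0.924, 0.0, 0.0]
ft_force: [0.7, 6.8, 11.5]
grip_width: 0.0119
grip_force: 30.0
```

Call:
{"name": "drive_tool", "arguments": {
  "deltas": [
    [[0,0,-2,0,0,0],[0,0,-2,0,0,0],[0,0,0,0,0,0.06],[0,0,0,0,0,0],[0,0,2,0,0,0],[0,0,2,0,0,0],[0,0,0,0,0,0]]
  ]
}}

```text
time: 7.68
position: [0.4287, -0.0984, 0.1012]
tool_rot: [0.41, 0.912, 0.0, 0.0]
ft_force: [0.5, 7.4, 14.4]
grip_width: 0.0117
grip_force: 30.0
```

Call:
{"name": "drive_tool", "arguments": {
  "deltas": [
    [[0,0,-2,0,0,0],[0,0,-2,0,0,0],[0,0,0,0,0,0.06],[0,0,0,0,0,0],[0,0,2,0,0,0],[0,0,2,0,0,0],[0,0,0,0,0,0]]
  ]
}}

```text
time: 8.27
position: [0.4288, -0.0983, 0.1012]
tool_rot: [0.437, 0.899, 0.0, 0.0]
ft_force: [0.6, 7.0, 13.6]
grip_width: 0.0117
grip_force: 30.0
```

Call:
{"name": "drive_tool", "arguments": {
  "deltas": [
    [[0,0,-2,0,0,0],[0,0,-2,0,0,0],[0,0,0,0,0,0.06],[0,0,0,0,0,0],[0,0,2,0,0,0],[0,0,2,0,0,0],[0,0,0,0,0,0]]
  ]
}}

```text
time: 8.85
position: [0.4289, -0.0983, 0.101]
tool_rot: [0.464, 0.886, 0.0, 0.0]
ft_force: [1.2, 7.8, 9.9]
grip_width: 0.0117
grip_force: 30.0
```

Call:
{"name": "drive_tool", "arguments": {
  "deltas": [
    [[0,0,0.7,0,0,0],[0,0,0,0,0,0]]
  ]
}}

```text
time: 9.02
position: [0.4289, -0.0983, 0.1007]
tool_rot: [0.464, 0.886, 0.0, 0.001]
ft_force: [0.4, 7.7, 14.5]
grip_width: 0.0118
grip_force: 30.0
```

Blocked. Continuing from turn 1.065.

Call:
{"name": "drive_tool", "arguments": {
  "deltas": [
    [[0,0,-2,0,0,0],[0,0,-2.5,0,0,0],[0,0,0,0,0,0.06],[0,0,0,0,0,0],[0,0,2,0,0,0],[0,0,2,0,0,0],[0,0,0,0,0,0]]
  ]
}}

```text
time: 9.6
position: [0.429, -0.0982, 0.1011]
tool_rot: [0.49, 0.871, 0.001, 0.0]
ft_force: [1.4, 8.4, 14.2]
grip_width: 0.0118
grip_force: 30.0
```

Call:
{"name": "drive_tool", "arguments": {
  "deltas": [
    [[0,0,-2,0,0,0],[0,0,-2,0,0,0],[0,0,0,0,0,0.06],[0,0,0,0,0,0],[0,0,2,0,0,0],[0,0,2,0,0,0],[0,0,0,0,0,0]]
  ]
}}

```text
time: 10.18
position: [0.4291, -0.0981, 0.1011]
tool_rot: [0.516, 0.856, 0.001, 0.0]
ft_force: [2.0, 8.0, 13.6]
grip_width: 0.0117
grip_force: 30.0
```

Call:
{"name": "drive_tool", "arguments": {
  "deltas": [
    [[0,0,-2,0,0,0],[0,0,-2,0,0,0],[0,0,0,0,0,0.06],[0,0,0,0,0,0],[0,0,2,0,0,0],[0,0,2,0,0,0],[0,0,0,0,0,0]]
  ]
}}

```text
time: 10.77
position: [0.4291, -0.0981, 0.101]
tool_rot: [0.542, 0.84, 0.001, 0.0]
ft_force: [2.0, 9.2, 11.4]
grip_width: 0.0119
grip_force: 30.0
```

Run:
```python
from h import *; togo([.428,-.1,.107],1.67)
from rig import sensors; print(sensors.get_obs()["moment"])
```

```text
t 10.77 pos [ 0.4291 -0.0981  0.101 ] shift mm [-1.2 -1.8 -6. ] rot [ 1.5000e-03  1.1000e-03 -1.2448e+00] F [ 2.   9.2 11.4] w 0.0119 gf 30.002214345149696 q [-0.48  0.55  2.01  0.    0.57 -0.91]
[ 1.32374481 -0.46425583 -0.07268596]
```

Call:
{"name": "drive_tool", "arguments": {
  "deltas": [
    [[0,0,-2,0,0,0],[0.8,0.5,-2,0,0,0],[0,0,0,0,0,0.06],[0,0,0,0,0,0],[0,0,2,0,0,0],[0,0,2,0,0,0],[0,0,0,0,0,0]]
  ]
}}

```text
time: 11.35
position: [0.4294, -0.0982, 0.1]
tool_rot: [0.567, 0.824, 0.0, 0.001]
ft_force: [3.4, 2.6, 1.9]
grip_width: 0.0116
grip_force: 30.0
```

Call:
{"name": "drive_tool", "arguments": {
  "deltas": [
    [[0,0,-2,0,0,0],[0,0,-2,0,0,0],[0,0,0,0,0,0.06],[0,0,0,0,0,0],[0,0,2,0,0,0],[0,0,2,0,0,0],[0,0,0,0,0,0]]
  ]
}}

```text
time: 11.93
position: [0.4294, -0.0982, 0.0999]
tool_rot: [0.591, 0.807, 0.0, 0.001]
ft_force: [3.8, 3.7, -0.6]
grip_width: 0.0115
grip_force: 30.0
```

Resistance has gone, so I'm pressing lightly to see if it's in the notch.

Call:
{"name": "drive_tool", "arguments": {
  "deltas": [
    [[0,0,1,0,0,0],[0,0,0.7,0,0,0],[0,0,0,0,0,0]]
  ]
}}

```text
time: 12.18
position: [0.4294, -0.0981, 0.0984]
tool_rot: [0.591, 0.807, 0.0, 0.001]
ft_force: [4.2, 3.5, 1.6]
grip_width: 0.0117
grip_force: 30.0
```

Run:
```python
from h import *; togo([.428,-.1,.107],1.67)
from rig import sensors; print(sensors.get_obs()["moment"])
```

```text
t 12.18 pos [ 0.4294 -0.0981  0.0984] shift mm [-1.3 -1.9 -8.6] rot [ 4.0000e-04  1.5000e-03 -1.3642e+00] F [4.2 3.5 1.6] w 0.0117 gf 30.000154422596097 q [-0.48  0.56  2.02  0.    0.57 -0.79]
[ 0.80584912 -0.60962748 -0.06551903]
```

Call:
{"name": "drive_tool", "arguments": {
  "deltas": [
    [[0,0,1,0,0,0],[0,0,1,0,0,0],[0,0,1,0,0,0]]
  ]
}}

```text
time: 12.43
position: [0.4294, -0.0981, 0.0955]
tool_rot: [0.591, 0.807, 0.0, 0.001]
ft_force: [4.3, 3.7, 3.8]
grip_width: 0.0117
grip_force: 30.0
```

Call:
{"name": "drive_tool", "arguments": {
  "deltas": [
    [[0,0,1,0,0,0],[0,0,1,0,0,0],[0,0,0,0,0,0]]
  ]
}}

```text
time: 12.68
position: [0.4294, -0.0981, 0.0934]
tool_rot: [0.591, 0.807, 0.0, 0.001]
ft_force: [3.6, 4.1, 1.2]
grip_width: 0.0125
grip_force: 30.0
```

Call:
{"name": "drive_tool", "arguments": {
  "deltas": [
    [[0,0,1,0,0,0],[0,0,0.7,0,0,0],[0,0,0,0,0,0]]
  ]
}}

```text
time: 12.93
position: [0.4294, -0.0981, 0.0917]
tool_rot: [0.591, 0.807, 0.0, 0.001]
ft_force: [4.0, 3.8, 2.1]
grip_width: 0.0118
grip_force: 30.0
```

Call:
{"name": "drive_tool", "arguments": {
  "deltas": [
    [[0,0,0.7,0,0,0],[0,0,0,0,0,0]]
  ]
}}

```text
time: 13.1
position: [0.4294, -0.0981, 0.0911]
tool_rot: [0.591, 0.807, 0.0, 0.001]
ft_force: [4.0, 4.7, 3.1]
grip_width: 0.0116
grip_force: 30.0
```

Call:
{"name": "drive_tool", "arguments": {
  "deltas": [
    [[0,0,0.7,0,0,0],[0,0,0,0,0,0]]
  ]
}}

```text
time: 13.27
position: [0.4294, -0.098, 0.0907]
tool_rot: [0.591, 0.807, 0.0, 0.001]
ft_force: [3.9, 4.1, 5.8]
grip_width: 0.0115
grip_force: 30.0
```

Call:
{"name": "drive_tool", "arguments": {
  "deltas": [
    [[0,0,0.7,0,0,0],[0,0,0,0,0,0]]
  ]
}}

```text
time: 13.43
position: [0.4294, -0.098, 0.0904]
tool_rot: [0.591, 0.807, 0.0, 0.001]
ft_force: [2.6, 5.2, 10.9]
grip_width: 0.0119
grip_force: 30.0
```

Now at the bottom stop, so I'll press slightly more and then relax and release.

Call:
{"name": "drive_tool", "arguments": {
  "deltas": [
    [[0,0,0.6,0,0,0],[0,0,0,0,0,0]]
  ]
}}

```text
time: 13.6
position: [0.4294, -0.0979, 0.0902]
tool_rot: [0.591, 0.807, 0.0, 0.001]
ft_force: [1.9, 6.3, 15.4]
grip_width: 0.0114
grip_force: 30.0
```

Run:
```python
from h import *; togo([.4294,-.098,.0904],1.67)
from rig import sensors,eyes; print(sensors.get_obs()["moment"])
s=eyes.camera("scene")
bb=cv2.resize(s["img"][180:280,210:310],None,fx=6,fy=6,interpolation=cv2.INTER_CUBIC)
cv2.imwrite("pics/b3.png",bb[:,:,::-1])
```

```text
t 13.6 pos [ 0.4294 -0.0979  0.0902] shift mm [-0.1  0.  -0.2] rot [ 5.0000e-04  2.3000e-03 -1.3638e+00] F [ 1.9  6.3 15.4] w 0.0114 gf 30.002621454186738 q [-0.48  0.57  2.02  0.    0.54 -0.79]
[ 0.74167139 -0.32203342 -0.00512996]
```

View pics/b3.png

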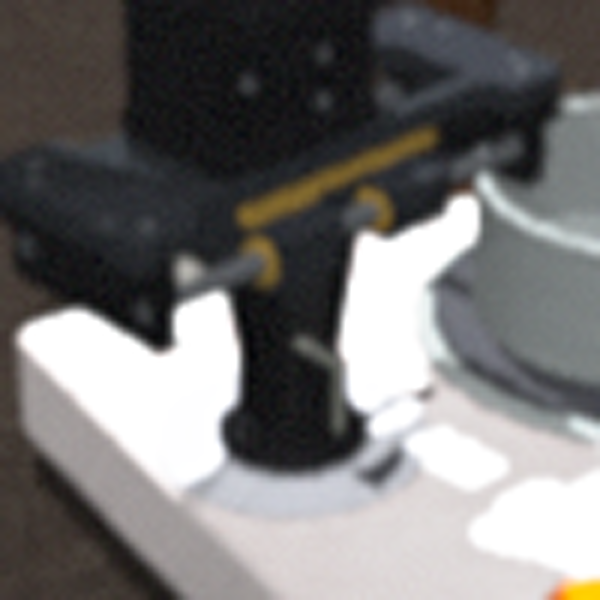

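The crop shows the skirt seated on the ring, the white pointer line aimed at the band (335,390), and a gap between the gripper body and the pan rim. Releasing.

Call:
{"name": "drive_tool", "arguments": {
  "deltas": [
    [[0,0,-1,0,0,0],[0,0,0,0,0,0]]
  ]
}}

```text
time: 13.82
position: [0.4294, -0.098, 0.0907]
tool_rot: [0.591, 0.807, 0.0, 0.001]
ft_force: [2.0, 5.2, 9.6]
grip_width: 0.0121
grip_force: 30.0
```

Call:
{"name": "drive_tool", "arguments": {
  "deltas": [
    [[0,0,0,0,0,0],[0,0,0,0,0,0],[0,0,0,0,0,0],[0,0,0,0,0,0],[0,0,0,0,0,0]]
  ],
  "gripper": 45
}}

```text
time: 14.23
position: [0.4283, -0.098, 0.0898]
tool_rot: [0.591, 0.806, -0.0, -0.0]
ft_force: [-0.1, 0.3, -0.5]
grip_width: 0.0355
grip_force: 0.0
```

Call:
{"name": "drive_tool", "arguments": {
  "deltas": [
    [[0,0,-5,0,0,0],[0,0,-15,0,0,0],[0,0,-25,0,0,0],[0,0,-30,0,0,0],[0,0,-30,0,0,0],[0,0,-30,0,0,0],[0,0,-15,0,0,0],[0,0,0,0,0,0]]
  ]
}}

```text
time: 14.9
position: [0.4306, -0.0989, 0.2437]
tool_rot: [0.591, 0.806, 0.001, 0.004]
ft_force: [0.2, -0.7, -0.8]
grip_width: 0.0389
grip_force: 0.0
```

Run:
```python
from h import *; from rig import eyes
togo([.428,-.1,.107],1.67)
s=eyes.camera("scene")
bb=cv2.resize(s["img"][190:350,210:440],None,fx=3.4,fy=3.4,interpolation=cv2.INTER_CUBIC)
cv2.imwrite("pics/b4.png",bb[:,:,::-1])
```

```text
t 14.9 pos [ 0.4306 -0.0989  0.2437] shift mm [  0.5  -3.6 136.7] rot [ 7.0000e-04  9.1000e-03 -1.3646e+00] F [ 0.2 -0.7 -0.8] w 0.0389 gf 0.0 q [-0.48  0.28  1.88 -0.    0.97 -0.78]
```

View pics/b4.png

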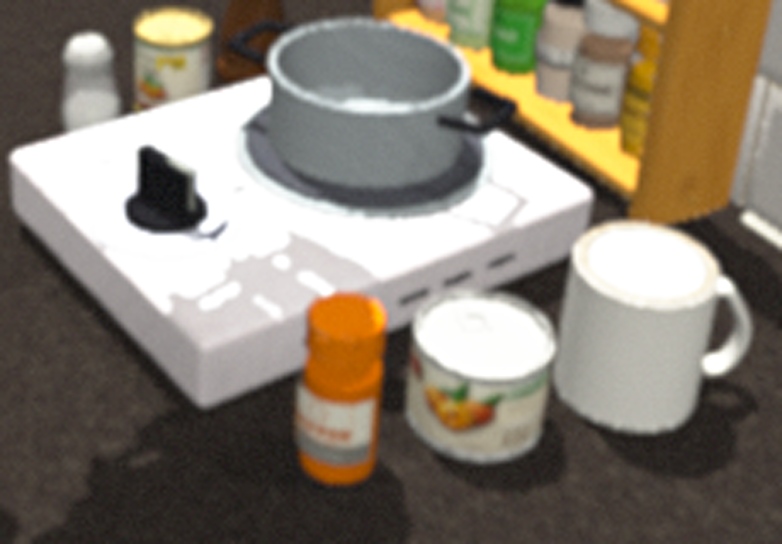

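The final crop shows the knob down, pointing at the band, and the pan and other items undisturbed. Its skirt's bottom edge is at row 258, the same as when it was home at the start.

```bash
python3 -c "
from rig import ticket; print(ticket.hand_in())"
```

```text
the job is handed in; nothing more can be done
None
```

The hotplate is on: I pulled the knob out, turned it clockwise about 1.36 rad, pushed it down to its stop in the notch, let go, and handed the job in at about 15 s; no verdict was shown.

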